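# Switch off the barber's steriliser and hold its sprung lid at the balance

## Task

The cycle in the barber's steriliser is over: turn its timer knob back until the pointer reads zero, so that the lamps are off, and only then take the lid by its bar handle and lift it past its balance point, where the hinge springs take over, but do not let it fly up to its stop. Then bring it back and hold it still about five degrees below that point, where it is light in the hand but would drop shut if it slipped, so that I can reach in for the combs. Finish while still holding the bar, and leave the other things on the counter where they are.

Things in the scene. Friction and masses are not known exactly. Their poses are not given: they have to be found in the camera images.
- steriliser: fixed white enamel bench steriliser; its place and yaw vary. Origin: on the counter under the centre of its chamber (220 mm deep along x, 300 mm wide along y). x points from its front (bar handle) to its back (hinge), y to its left, z up. A control console (124 mm wide, face 101.5 mm above the counter) is joined to its right (-y) side. With the lid shut, the lid's top is 125 mm above the counter
- timer_grip (a point): on the upright axis of the timer knob, 23 mm above the console face, the height to grip; its x axis points along the pointer. The knob is a black bar 50 mm long and 13 mm wide, from 6 to 34 mm above the face, on a 52 mm disc, with a nose and white line at its pointer end. The white dial under it has ticks every 5 minutes (0.39 rad) and a black index at zero. The lid's side is 60 mm from the axis
- timer (a joint): angle of the pointer from the zero index, rad, growing clockwise seen from above; at 0 the pointer lies along the steriliser's +x axis (towards its back). It starts at 0.5 to 1.5, is turned back anticlockwise and stays where it is left (friction 0.04 N m). It does not stop at zero but runs on to a stop at -0.5 (lamps always on)
- lid_bar (a point): middle of the lid's handle: a round steel bar 12 mm thick, parallel to the steriliser's y axis, 130 mm free between its brackets. With the lid shut its axis is 155 mm in front of the steriliser's origin, 106 mm above the counter and 45 mm in front of the lid's front face (29 mm high), with free space all round. The point turns with the lid
- lid_hinge (a point): middle of the lid's hinge axis, which is parallel to the steriliser's y axis, 118 mm behind its origin, 98 mm above the counter. The bar's axis circles it at 273 mm: at lid angle q it is 0.273 cos q - 0.008 sin q in front of the hinge axis and 0.273 sin q + 0.008 cos q above it (m)
- lid (a joint): opening angle of the steel lid, rad: 0 shut (the start), growing as its front rises, stop at 1.40. It weighs 1.6 kg; two coil springs on the hinge carry most of that. Balance point: 0.80 rad (46 degrees, bar 299 mm above the counter). Below it the lid falls shut (2.5 N at the bar when shut, 0.4 N at 0.72 rad), above it the springs carry it to the stop (0.6 N at 0.9 rad, 1.1 N at 1.0)
- comb_jar: round glass jar of combs with a steel lid, 98 mm across, 158 mm tall, left of the steriliser; a bystander, to be left alone. Origin: centre of its underside
- clipper: electric hair clipper lying flat, 170 x 46 x 42 mm, right of the console; a bystander, to be left alone. Origin: centre of its underside
- razor: steel safety razor lying flat in front of the steriliser, 110 mm long, 43 mm wide head, 14 mm high; a bystander, to be left alone. Origin: centre of its underside
- blade_pack: small pack of razor blades, 46 x 27 x 20 mm, lying in front of the steriliser; a bystander, to be left alone. Origin: centre of its underside
- brush: shaving brush standing on its handle, 42 mm across, 105 mm tall, right of the console; a bystander, to be left alone. Origin: centre of its underside
- soap_box: closed soap box with rounded corners, 82 x 116 x 48 mm, left of the steriliser; a bystander, to be left alone. Origin: centre of its underside
- pomade: flat round tin, 79 mm across, 30 mm high, in front of the console; a bystander, to be left alone. Origin: centre of its underside

How it is judged:
By the outcome, as a careful person would: the job done as asked, in the order asked, and still so for the second after the job is handed in, while the arm keeps its last pose, push and grip.
It also fails if it takes over 58 s, if anything falls off the work surface, if the arm or the gripper's body presses on something with over 40 N, if the wrist force passes 120 N, or if a joint passes its speed limit or range.

## Robot

A 7-joint arm with a two-finger parallel gripper is mounted at the origin on the work surface. World frame = base frame: x ahead of the robot, y to its left, z up, the work surface at z = 0. Lengths are in m, angles in degrees, forces in N, time in s.
With the tool pointing down it reaches from about 0.425 to 0.95 m from the base axis. Payload 4.7 kg.
Tool frame: the origin (TCP) lies at the very end of the fingers, on their centre line; the grasp point (between the pads) lies 19 mm behind it; z points along the fingers, y is the line along which they close (so a half turn about z gives the same grasp; the last joint's range is limited). The gripper opens to 87 mm and grips with 3 to 60 N. Pads are 19 mm wide; open, the fingers measure 117 mm over their backs; the gripper's body (75 mm by 190 mm) begins 51 mm behind the grasp point.
Start: joints at [-66.228, 26.849, -2.785, 87.806, 1.381, 65.374, -4.715], TCP at [0.29, 0.61, 0.223] pointing down, gripper open.
Joint ranges: [-148.3, 148.3], [-19.14, 114.17], [-79.39, 73.82], [5.75, 140.21], [-59.74, 239.74], [12.07, 113.84], [-152.46, 152.46]. Speed limits (degrees/s): [147.25, 147.25, 180, 180, 180, 180, 180].

## Interface

Orientations are given as a 3x3 rotation matrix whose columns are the frame's x, y, z axes.
In Python, from plant import manip gives the robot as it stands.
- The arm moves only by the tool move_arm, never from a script. Its argument "motion" is a list of rows, each a list of 7 numbers: the turn, a rotation vector about the tool's x, y, z in rad, then the shift along the tool's x, y, z in cm, then the finger opening in cm, from 0 to 8.7. A call has 1 to 12 rows; each row is the pose to reach, as a shift and turn from the pose commanded when the call began, along the tool's axes at that moment; what a row does not reach only later rows make up. A row lasts 1/8 s, in which the tool goes at most 62.5 mm and 10.7 degrees, less where a joint would pass 70% of its speed; a pose out of reach is approached as far as the arm can. A call with a gripper value outside its range is refused whole. The fingers move at their own pace and stop on an object; the grip force is fixed at half the most. Time passes only in rows, so rows that repeat a pose let the fingers close. It gives the time, the measured TCP pose, the force, the opening and the grip force at its end, in the units of the state.
- manip.sense(): the state, without advancing time (a new reading comes with each control period).
- manip.get_image(name): name is "scene" or "top" or "wrist"; returns a dict with "img" (384x512x3 uint8, red, green, blue), "fx", "fy", "cx", "cy" (pixels), "rvec" (rotation vector, rad) and "tvec" (3), from world to camera coordinates, as OpenCV has them; the wrist camera has in their place "T_tool_cam" (4x4, takes a point from camera to tool coordinates, whose origin is the TCP and whose axes are the flange's). Camera axes: x right, y down, z forward; pixel columns grow to the right and rows downward; lengths in m; the calibration is good to about 2 mm. A picture is of the moment at which its call begins: read the wrist's pose just before it. There is no depth.
- manip.hand_in(): hands the job in; it is judged then, once.
The state is a dict: "clock": time; "qpos": joint angles; "qd": joint speeds; "tau": joint torques, N m; "tool_pos": TCP position; "eef_rot": TCP orientation; "wrist_force": force on the tool from outside, world axes, zero at the start; "wrist_torque": the same for the moment, N m; "finger_gap": finger opening in m; "grip_force": force on a finger pad.
Only numpy, scipy, OpenCV 4.12 (cv2) and the standard library are available. Lean on these libraries where they do the work, as an engineer would, in place of code of your own. Each camera call takes 0.05 s, during which the arm holds its last target. There are 200 camera calls.

## Working session

There is one attempt and no reset: what is moved stays moved. The work goes in short steps, Python scripts to look and compute and a tool call to move; the robot and the scene stay as the last step left them, time stands still between calls to the robot, and variables do not carry over. Pictures are saved under pics/ and viewed, at most 11 in all, crops included, and the job is handed in when it is done.

Besides the shell and the picture viewer there is one more tool, called after "Call:" as a command line: name --pt "numbers of a row" for each row, then --argument value for the rest. move_arm: Moves the arm, as the interface text tells. Its arguments: {"type":"object","properties":{"motion":{"type":"array"}},"required":["motion"]}

```bash
ls; mkdir -p pics; cat > h.py <<'E'
import numpy as np, cv2
from plant import manip
def grab(n):
    s=manip.sense(); d=manip.get_image(n)
    if n=="wrist":
        T=np.eye(4);T[:3,:3]=np.array(s["eef_rot"]);T[:3,3]=s["tool_pos"];M=T@np.array(d["T_tool_cam"])
        R=M[:3,:3];c=M[:3,3]
    else:
        Rw=cv2.Rodrigues(np.array(d["rvec"],float))[0];R=Rw.T;c=-R@np.array(d["tvec"],float).ravel()
    return d,R,c
def ray(d,R,u,v):
    r=R@np.array([(u-d["cx"])/d["fx"],(v-d["cy"])/d["fy"],1]);return r/np.linalg.norm(r)
def onz(d,R,c,u,v,z):
    r=ray(d,R,u,v);return c+r*(z-c[2])/r[2]
def tri(a,b):
    # a,b: (c,r)
    A=sum(np.eye(3)-np.outer(r,r) for c,r in(a,b));B=sum((np.eye(3)-np.outer(r,r))@c for c,r in(a,b))
    return np.linalg.solve(A,B)
def proj(d,R,c,p):
    q=R.T@(np.array(p)-c);return q[0]/q[2]*d["fx"]+d["cx"],q[1]/q[2]*d["fy"]+d["cy"]
def save(d,n,s=1.5):
    cv2.imwrite("pics/"+n,cv2.resize(d["img"][:,:,::-1],None,fx=s,fy=s,interpolation=cv2.INTER_CUBIC))
E
python3 - <<'E'
from h import *
for n in("top","scene"):
    d,R,c=grab(n);save(d,n+"0.png");print(n,d["fx"],c,R[:,2])
s=manip.sense();print(s)
E
```

```text
pics
top 469.69579586328587 [0.4556201  0.01722584 1.44755899] [ 0.09507861 -0.01087565 -0.99541036]
scene 401.4889262928847 [0.8480963  0.48629135 0.8869401 ] [-0.29351595 -0.50739726 -0.81018295]
{'clock': 0.1, 'qpos': array([-66.22638054,  26.89384745,  -2.78457948,  87.86601466,
         1.38272397,  65.37278109,  -4.71666674]), 'qd': array([-0.03373899,  0.09294812, -0.0723123 , -0.16745015, -0.00550908,
        0.09092622,  0.04111699]), 'tau': array([ 1.02423866e-03, -5.09169924e+01, -8.08853586e-02, -2.36830723e+01,
       -6.14262186e-02,  3.44544766e-02,  6.17210867e-05]), 'tool_pos': array([0.28961431, 0.60913704, 0.22159708]), 'eef_rot': array([[-9.03125561e-01,  4.29376036e-01, -6.63946050e-04],
       [ 4.29376541e-01,  9.03124155e-01, -1.59569024e-03],
       [-8.55254328e-05, -1.72619150e-03, -9.99998506e-01]]), 'wrist_force': array([-0.67251063, -1.18223605,  0.65340098]), 'wrist_torque': array([-0.04591548, -0.02779168, -0.01642546]), 'grip_force': 0.0, 'finger_gap': 0.08700324826130201}
```

View pics/top0.png

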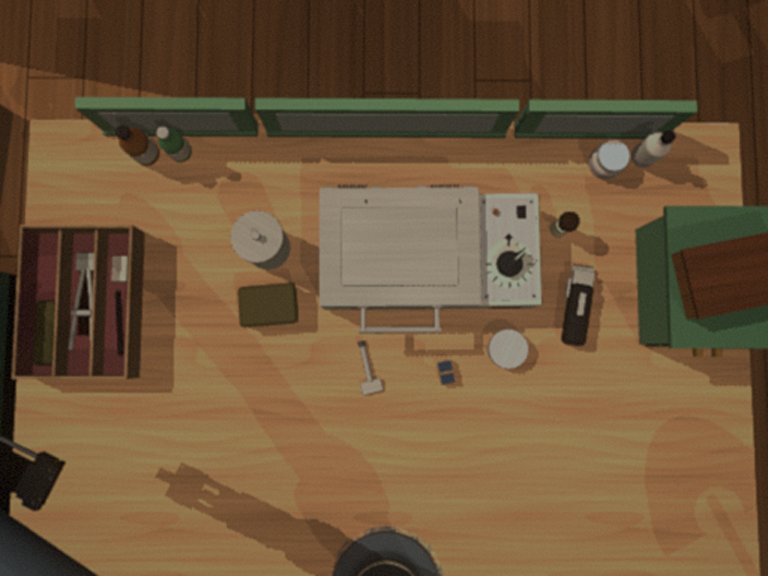

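View pics/scene0.png

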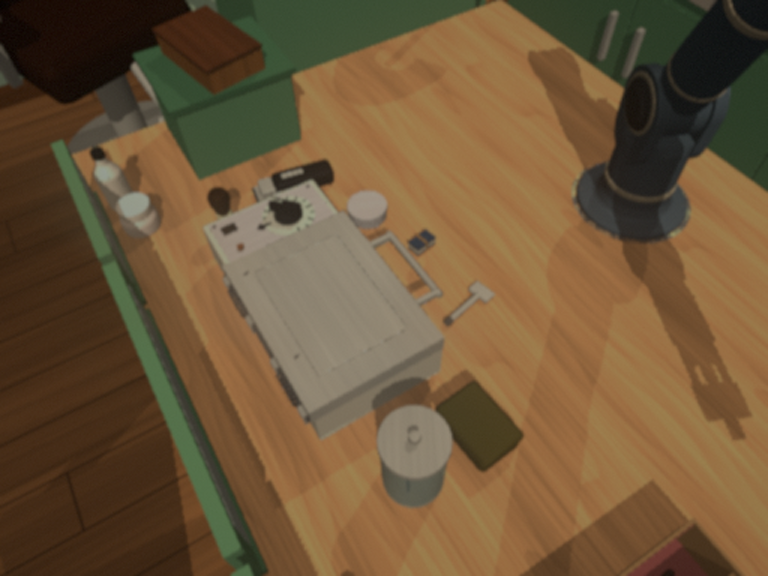

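The top view shows the steriliser nearly square to the world: its bar runs (361,330)–(439,330), the knob is at (510,263) and the pointer aims up-right. In the scene view the bar runs about (388,236)–(438,293) and the knob is at (288,212). All of these are 1.5x pixels.

```bash
python3 - <<'E'
from h import *
t=grab("top");s=grab("scene")
def T(a,b):
    a=np.array(a)/1.5;b=np.array(b)/1.5
    return tri((t[2],ray(t[0],t[1],*a)),(s[2],ray(s[0],s[1],*b)))
print("barL",T((361,330),(438,293)),"barR",T((439,330),(388,236)),"knob",T((510,263),(288,212)))
f=lambda u,v,z:onz(*t,u/1.5,v/1.5,z).round(4)
print("bar z.106",f(361,330,.106),f(439,330,.106))
print("lid top corners",[f(u,v,.125) for u,v in((320,187),(478,187),(480,304),(320,306))])
print("knob",f(510,263,.13),"dial",f(510,264,.1015))
im=t[0]["img"][150:205,315:365,::-1];im2=s[0]["img"][120:165,165:220,::-1]
cv2.imwrite("pics/k.png",np.hstack([cv2.resize(im,(400,440),interpolation=2),cv2.resize(im2,(400,440),interpolation=2)]))
E
```

```text
barL [0.50280456 0.04661609 0.10423937] barR [ 0.50425314 -0.10304459  0.09667613] knob [ 0.63109637 -0.23782733  0.10772409]
bar z.106 [0.5017 0.0474 0.106 ] [ 0.5023 -0.101   0.106 ]
lid top corners [array([0.7735, 0.127 , 0.125 ]), array([ 0.7753, -0.1752,  0.125 ]), array([ 0.5508, -0.1769,  0.125 ]), array([0.5458, 0.1243, 0.125 ])]
knob [ 0.6283 -0.2337  0.13  ] dial [ 0.6301 -0.2391  0.1015]
```

View pics/k.png

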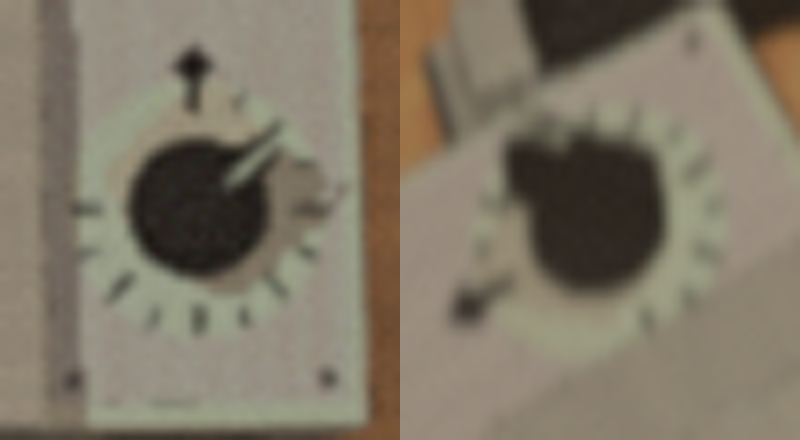

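The close-up shows the pointer about 46° clockwise of the index, roughly 0.8 rad. The dial centre is near (0.630, −0.238). I'm moving above the knob now.

Call:
move_arm --pt "0 0 0.03 -5 -4.6 -3 5" --pt "0 0 0.06 -10 -9.2 -3 5" --pt "0 0 0.1 -14 -13 -3 5" --pt "0 0 0.14 -18 -16.6 -3 5" --pt "0 0 0.17 -22 -20.2 -3 5" --pt "0 0 0.2 -26 -24 -3 5" --pt "0 0 0.23 -30 -27.6 -3 5" --pt "0 0 0.26 -34 -31.3 -3 5" --pt "0 0 0.29 -38 -35 -3 5" --pt "0 0 0.31 -42 -38.7 -3 5" --pt "0 0 0.33 -46 -42.4 -3 5" --pt "0 0 0.36 -50 -46.1 -3 5"

```text
clock: 1.7
tool_pos: [0.5438, -0.0229, 0.2526]
eef_rot: [[-0.694, 0.72, 0.0], [0.72, 0.694, 0.0], [0.0, 0.001, -1.0]]
wrist_force: [0.7, 0.7, 0.3]
finger_gap: 0.0499
grip_force: 0.0
```

Call:
move_arm --pt "0 0 0 -4 -3.7 0 5" --pt "0 0 0 -8 -7.4 0 5" --pt "0 0 0 -12 -11.1 0 5" --pt "0 0 0 -15 -13.9 0 5" --pt "0 0 0 -17.1 -15.8 0 5" --pt "0 0 0 -17.1 -15.8 0 5" --pt "0 0 0 -17.1 -15.8 0 5" --pt "0 0 0 -17.1 -15.8 0 5"

```text
clock: 2.7
tool_pos: [0.5487, -0.2523, 0.2524]
eef_rot: [[-0.696, 0.718, -0.0], [0.718, 0.696, 0.001], [0.001, 0.001, -1.0]]
wrist_force: [0.2, 0.1, -0.3]
finger_gap: 0.05
grip_force: 0.0
```

```bash
python3 - <<'E'
from h import *
w=grab("wrist");save(w[0],"w1.png");print(w[0]["fx"],w[2],w[1])
print(proj(*w,(.630,-.238,.1355)),proj(*w,(.502,-.027,.106)))
E
```

```text
275.28317217060936 [ 0.50188347 -0.20255668  0.41506804] [[ 0.71843903  0.67280316  0.17658218]
 [ 0.69558913 -0.69528884 -0.18091211]
 [ 0.00105738  0.25280297 -0.9675172 ]]
(np.float64(321.1509388489434), np.float64(229.05164415246574)) (np.float64(385.0035353929976), np.float64(-13.965694930158577))
```

View pics/w1.png

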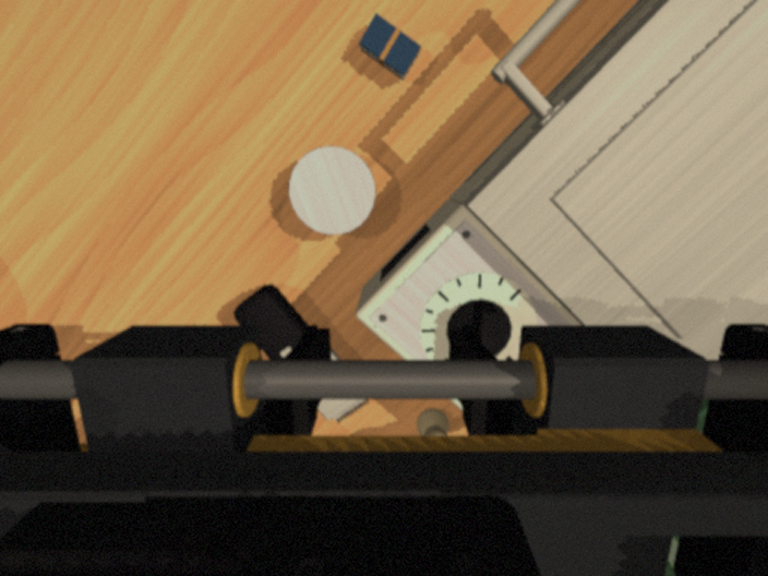

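The knob shows at (480,328), half hidden by the gripper, so I'm stepping back for a clear view.

Call:
move_arm --pt "0 0 0 -5 2.3 0 5" --pt "0 0 0 -10 4.6 0 5" --pt "0 0 0 -14.7 6.8 0 5" --pt "0 0 0 -14.7 6.8 0 5" --pt "0 0 0 -14.7 6.8 0 5"

```text
clock: 3.38
tool_pos: [0.6989, -0.3121, 0.252]
eef_rot: [[-0.694, 0.72, -0.001], [0.72, 0.694, 0.001], [0.001, -0.001, -1.0]]
wrist_force: [0.3, -0.4, 0.1]
finger_gap: 0.0498
grip_force: 0.0
```

```bash
python3 - <<'E'
from h import *
w=grab("wrist");save(w[0],"w2.png")
print(manip.sense()["tool_pos"],[np.array(proj(*w,p))*1.5 for p in((.630,-.238,.1355),(.502,-.027,.106))])
E
```

```text
[ 0.69855859 -0.31220248  0.25277092] [array([390.38590261, 126.95672975]), array([ 488.2416887 , -327.85688801])]
```

View pics/w2.png

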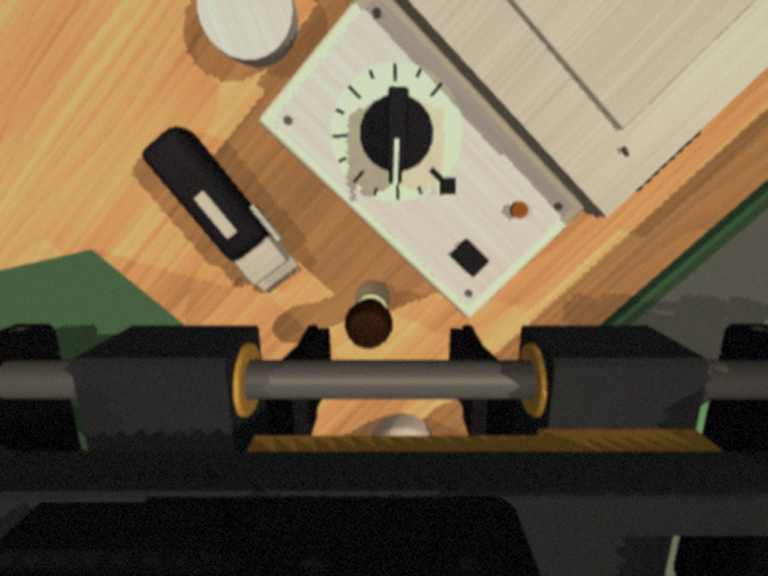

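This view is clear. The knob bar runs vertically from (398,88) to the pointer tip at (396,182), with the disc centre at (397,131). The index marker is at (447,186) and the screws are at (377,13), (288,120), (559,206) and (468,293).

```bash
python3 - <<'E'
from h import *
w=grab("wrist");f=lambda u,v,z:onz(*w,u/1.5,v/1.5,z)
h=lambda a,b:np.degrees(np.arctan2(*(b-a)[[1,0]]))
S=[f(*p,.1015) for p in((377,13),(288,120),(559,206),(468,293))]
print("yaw from screws",h(S[0],S[2]),h(S[1],S[3]),h(S[1],S[0])-90,h(S[3],S[2])-90)
t=f(396,182,.1355);print("pointer heading",h(f(398,100,.1355),f(396,178,.1355)))
for z in(.1015,.1075):print("disc centre",z,f(397,131,z))
c=f(397,131,.1075);print("index heading",h(c,f(443,181,.1015)))
print("dial",f(397,131,.1015))
# dial ring centre: pale-green disk
import cv2
# height check: bar top mid vs earlier top view
t=grab("top")
m=(397,131)
print("tri",tri((w[2],ray(w[0],w[1],397/1.5,131/1.5)),(t[2],ray(t[0],t[1],340,175.5))))
E
```

```text
yaw from screws 0.7151309766395769 0.38501980907324024 0.33859710839037405 0.08446299601797591
pointer heading -47.34328222000047
disc centre 0.1015 [ 0.63236063 -0.23376758  0.1015    ]
disc centre 0.1075 [ 0.6327338  -0.23431145  0.1075    ]
index heading -0.9020907965134356
dial [ 0.63236063 -0.23376758  0.1015    ]
tri [ 0.63155868 -0.23584823  0.11297712]
```

Call:
move_arm --pt "0 0 0.02 5 0.3 0 4" --pt "0 0 0.02 10.2 0.6 0 4" --pt "0 0 0.02 10.2 0.6 3 4" --pt "0 0 0.02 10.2 0.6 6 4" --pt "0 0 0.02 10.2 0.6 9 4" --pt "0 0 0.02 10.2 0.6 11 4" --pt "0 0 0.02 10.2 0.6 12.5 4" --pt "0 0 0.02 10.2 0.6 13.5 4" --pt "0 0 0.02 10.2 0.6 14 4" --pt "0 0 0.02 10.2 0.6 14 4" --pt "0 0 0.02 10.2 0.6 14 4"

```text
clock: 4.9
tool_pos: [0.6333, -0.2354, 0.1132]
eef_rot: [[-0.679, 0.734, 0.001], [0.734, 0.679, -0.0], [-0.001, 0.001, -1.0]]
wrist_force: [-0.4, -1.0, -0.2]
finger_gap: 0.0398
grip_force: 0.0
```

Call:
move_arm --pt "0 0 0 0 0 0 2.5" --pt "0 0 0 0 0 0 1.8" --pt "0 0 0 0 0 0 1.4" --pt "0 0 0 0 0 0 0.9" --pt "0 0 0 0 0 0 0.9" --pt "0 0 0 0 0 0 0.9" --pt "0 0 0 0 0 0 0.9"

```text
clock: 5.78
tool_pos: [0.632, -0.2361, 0.1125]
eef_rot: [[-0.679, 0.734, -0.001], [0.734, 0.679, -0.001], [0.0, -0.001, -1.0]]
wrist_force: [-4.2, -2.7, 2.8]
finger_gap: 0.0129
grip_force: 30.0
```

Call:
move_arm --pt "0 0 -0.1 0 0 0 0.9" --pt "0 0 -0.2 0 0 0 0.9" --pt "0 0 -0.3 0 0 0 0.9" --pt "0 0 -0.4 0 0 0 0.9" --pt "0 0 -0.5 0 0 0 0.9" --pt "0 0 -0.6 0 0 0 0.9" --pt "0 0 -0.68 0 0 0 0.9" --pt "0 0 -0.75 0 0 0 0.9" --pt "0 0 -0.8 0 0 0 0.9" --pt "0 0 -0.82 0 0 0 0.9" --pt "0 0 -0.82 0 0 0 0.9" --pt "0 0 -0.82 0 0 0 0.9"

```text
clock: 7.28
tool_pos: [0.632, -0.2361, 0.1125]
eef_rot: [[-1.0, 0.005, -0.002], [0.005, 1.0, -0.001], [0.002, -0.001, -1.0]]
wrist_force: [-4.8, -3.2, 2.6]
finger_gap: 0.0126
grip_force: 30.0
```

Call:
move_arm --pt "0 0 0 0 0 0 2" --pt "0 0 0 0 0 0 4" --pt "0 0 0 0 0 0 4" --pt "0 0 0 0 0 -2 4" --pt "0 0 0 0 0 -5 4" --pt "0 0 0 0 0 -9 4" --pt "0 0 0 -3 0 -14 4" --pt "0 0 0 -7 0 -14 4" --pt "0 0 0 -10 0 -14 4" --pt "0 0 0 -10 0 -14 4" --pt "0 0 0 -10 0 -14 4"

```text
clock: 8.65
tool_pos: [0.7323, -0.2359, 0.2533]
eef_rot: [[-1.0, 0.004, 0.0], [0.004, 1.0, -0.0], [-0.0, -0.0, -1.0]]
wrist_force: [-0.4, -0.7, -0.3]
finger_gap: 0.0405
grip_force: 0.0
```

```bash
python3 - <<'E'
from h import *
w=grab("wrist");save(w[0],"w3.png");np.savez("w3.npz",img=w[0]["img"],R=w[1],c=w[2])
print(manip.sense()["tool_pos"],manip.sense()["wrist_force"])
E
```

```text
[ 0.73201596 -0.23613634  0.25337625] [-0.31179195  0.28985392  0.07119613]
```

View pics/w3.png

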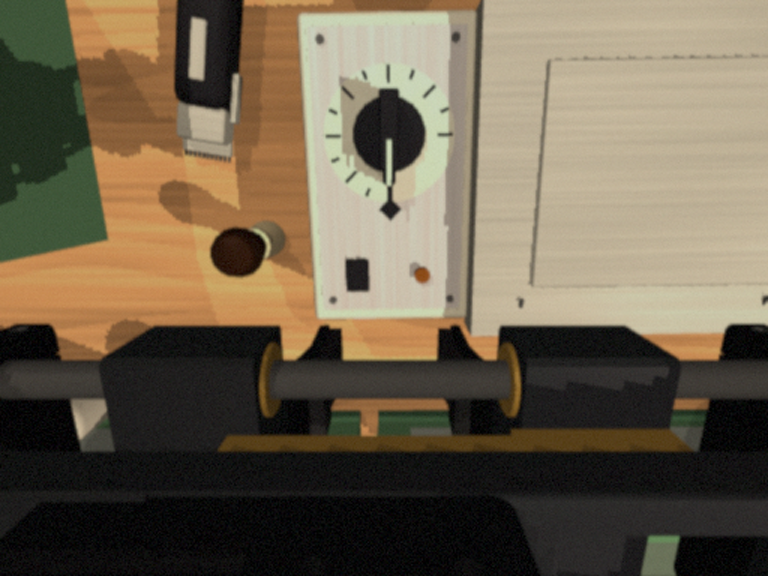

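The pointer now runs down from (389,140) to (389,185), in line with the index at (390,209). I'll check the residual angle and measure the bar.

```bash
python3 - <<'E'
from h import *
w=grab("wrist");d,R,c=w
f=lambda u,v,z:onz(*w,u,v,z)
h=lambda a,b:np.degrees(np.arctan2(*(b-a)[[1,0]]))
g=d["img"].astype(float).mean(2)
# white line columns per row
print("rows: white-line centroid")
P=[]
for v in range(94,122,3):
    r=g[v,250:270];k=np.clip(r-r.min()-.4*(r.max()-r.min()),0,None);u=250+(k*np.arange(20)).sum()/k.sum();P.append((v,round(u,2)))
print(P)
m=(d["img"].max(2)<60).astype(np.uint8);m[:132]=0;m[150:]=0;m[:,:250]=0;m[:,275:]=0
n,l,s,ce=cv2.connectedComponentsWithStats(m);print(s,ce)
S=[f(u/1.5,v/1.5,.1015) for u,v in((320,39),(456,36),(333,300),(450,298))]
print("yaw",h(S[0],S[2]),h(S[1],S[3]),h(S[1],S[0])+90,h(S[3],S[2])+90)
m=((d["img"].max(2)<70)).astype(np.uint8);m[:62]=0;m[115:]=0;m[:,:235]=0;m[:,285:]=0
n,l,s,ce=cv2.connectedComponentsWithStats(m);print(s,ce)
k=f(389/1.5,132/1.5,.1075);ix=f(390/1.5,209/1.5,.1015);print("knob",k,"idx",ix,h(k,ix),"ptr",h(f(P[0][1],P[0][0],.1355),f(P[-2][1],P[-2][0],.1355)))
t=grab("top");a=t[0]["img"];print("lamp top",a[150:185,320:340].reshape(-1,3).max(0))
cv2.imwrite("pics/k2.png",cv2.resize(a[120:230,210:370,::-1],None,fx=4,fy=4,interpolation=2))
E
```

```text
rows: white-line centroid
[(94, np.float64(259.0)), (97, np.float64(258.97)), (100, np.float64(258.99)), (103, np.float64(258.98)), (106, np.float64(258.97)), (109, np.float64(258.97)), (112, np.float64(258.98)), (115, np.float64(261.89)), (118, np.float64(261.2)), (121, np.float64(259.74))]
[[     0      0    512    384 196538]
 [   255    132     11     13     70]] [[255.49848884 191.51873429]
 [259.74285714 138.9       ]]
yaw 0.47164714607288744 0.5941796974990674 0.83772765702345 0.7361837547307459
[[     0      0    512    384 194841]
 [   236     62     47     53   1767]] [[255.46965988 192.44156517]
 [258.84550085  87.67685342]]
knob [ 0.63166759 -0.23545163  0.1075    ] idx [ 0.6853292  -0.23498183  0.1015    ] 0.5016061974568752 ptr 5.226431304119706
lamp top [175 181 156]
```

```bash
python3 - <<'E'
from h import *
print(manip.sense()["qpos"],manip.sense()["clock"])
E
```

```text
[  7.00349837  35.30203015  13.54456763  70.99947703  -8.0660195
  74.5817654  110.00588588] 8.8
```

View pics/k2.png

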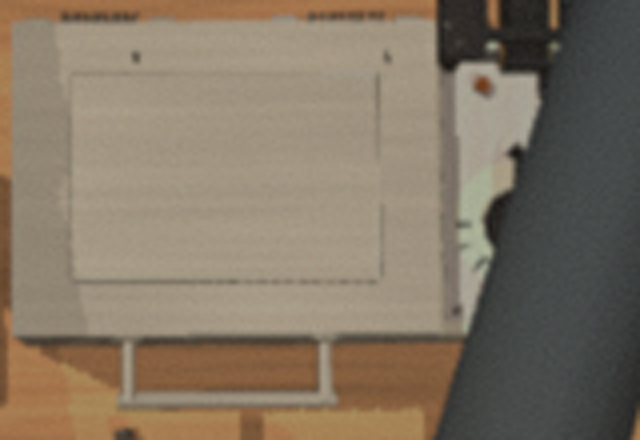

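Call:
move_arm --pt "0 0 0.17 3 1 0 5" --pt "0 0 0.34 6 3 0 5" --pt "0 0 0.51 9 4 0 5" --pt "0 0 0.68 12 5 0 5" --pt "0 0 0.85 15 6 0 5" --pt "0 0 1.02 18 8 0 5" --pt "0 0 1.19 21 9 0 5" --pt "0 0 1.36 23 10 0 5" --pt "0 0 1.5 23 10 0 5" --pt "0 0 1.555 23 10 0 5" --pt "0 0 1.555 23 10 0 5" --pt "0 0 1.555 23 10 0 5"

```text
clock: 10.3
tool_pos: [0.503, -0.1348, 0.2527]
eef_rot: [[-0.012, 1.0, 0.0], [1.0, 0.012, 0.0], [0.0, 0.0, -1.0]]
wrist_force: [0.7, 0.4, -0.7]
finger_gap: 0.05
grip_force: 0.0
```

```bash
python3 - <<'E'
from h import *
w=grab("wrist");save(w[0],"w4.png");s=manip.sense();print(s["tool_pos"],s["qpos"])
print([np.array(proj(*w,p))*1.5 for p in((.502,.047,.106),(.502,-.101,.106))])
E
```

```text
[ 0.50304196 -0.13482877  0.2526589 ] [-16.33529774  11.34320091  31.34743972 107.89036627  -6.6447197
  62.53541611  18.29568686]
[array([389.08033239,   2.93682772]), array([386.69394517, 229.33521071])]
```

View pics/w4.png

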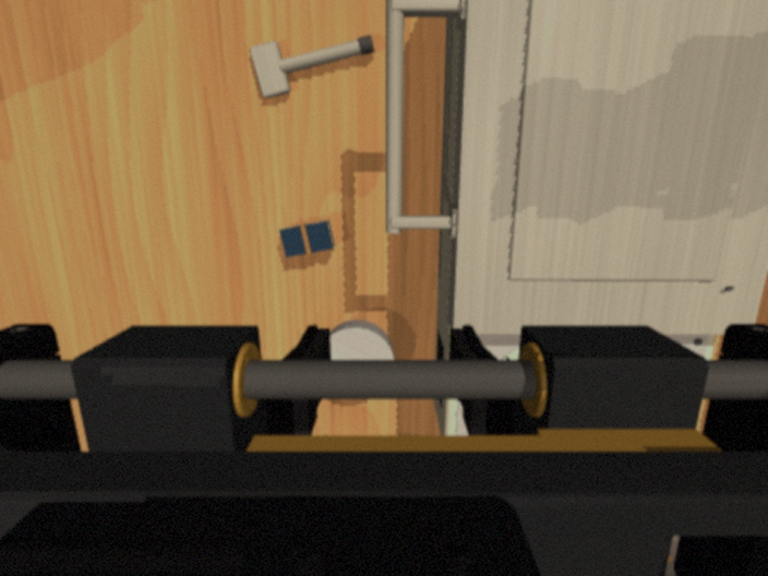

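The bar runs from (397,5) to (395,225) in the wrist view, about 7 px to the right of the prediction.

```bash
python3 - <<'E'
from h import *
w=grab("wrist");f=lambda u,v:onz(*w,u/1.5,v/1.5,.106)
g=w[0]["img"].astype(int).min(2)
for v in(40,80,120):
    r=g[v,245:285];print(v,list(r))
print(f(397,5),f(395,222),f(396,113))
t=grab("top");h=lambda u,v:(t[2],ray(t[0],t[1],u,v))
print(tri((w[2],ray(w[0],w[1],397/1.5,5/1.5)),h(242.5,219.2)),tri((w[2],ray(w[0],w[1],395/1.5,222/1.5)),h(291,219.2)))
E
```

```text
40 [np.int64(58), np.int64(58), np.int64(60), np.int64(70), np.int64(76), np.int64(78), np.int64(79), np.int64(79), np.int64(81), np.int64(83), np.int64(82), np.int64(79), np.int64(72), np.int64(81), np.int64(100), np.int64(113), np.int64(123), np.int64(128), np.int64(131), np.int64(129), np.int64(124), np.int64(115), np.int64(110), np.int64(91), np.int64(68), np.int64(51), np.int64(51), np.int64(51), np.int64(57), np.int64(53), np.int64(60), np.int64(56), np.int64(58), np.int64(57), np.int64(59), np.int64(52), np.int64(55), np.int64(55), np.int64(53), np.int64(58)]
80 [np.int64(77), np.int64(80), np.int64(77), np.int64(78), np.int64(77), np.int64(75), np.int64(77), np.int64(80), np.int64(83), np.int64(81), np.int64(82), np.int64(81), np.int64(75), np.int64(89), np.int64(104), np.int64(117), np.int64(128), np.int64(128), np.int64(133), np.int64(130), np.int64(123), np.int64(113), np.int64(101), np.int64(73), np.int64(60), np.int64(53), np.int64(53), np.int64(54), np.int64(59), np.int64(58), np.int64(56), np.int64(57), np.int64(58), np.int64(57), np.int64(59), np.int64(59), np.int64(56), np.int64(55), np.int64(59), np.int64(59)]
120 [np.int64(75), np.int64(75), np.int64(75), np.int64(77), np.int64(73), np.int64(73), np.int64(81), np.int64(85), np.int64(86), np.int64(85), np.int64(88), np.int64(84), np.int64(80), np.int64(94), np.int64(108), np.int64(124), np.int64(133), np.int64(134), np.int64(134), np.int64(129), np.int64(123), np.int64(112), np.int64(91), np.int64(68), np.int64(49), np.int64(52), np.int64(53), np.int64(60), np.int64(58), np.int64(60), np.int64(58), np.int64(59), np.int64(59), np.int64(58), np.int64(56), np.int64(55), np.int64(52), np.int64(55), np.int64(55), np.int64(57)]
[0.50728404 0.0458469  0.106     ] [ 0.50817443 -0.09547836  0.106     ] [ 0.50769643 -0.02011866  0.106     ]
[0.50541192 0.04212169 0.11595435] [ 0.51016842 -0.10917803 -0.0405063 ]
```

Call:
move_arm --pt "-0.1 0 0 4 -1 0 5" --pt "-0.2 0 0 8 -2 0 5" --pt "-0.3 0 0 10.9 -3 1 5" --pt "-0.4 0 0 10.9 -3.5 3 5" --pt "-0.5 0 0 10.9 -3.5 5 5" --pt "-0.5 0 0 10.9 -3.5 7.5 5" --pt "-0.5 0 0 10.9 -3.5 7.5 5" --pt "-0.5 0 0 10.9 -3.5 7.5 5"

```text
clock: 11.45
tool_pos: [0.468, -0.0261, 0.1786]
eef_rot: [[-0.012, 0.877, 0.481], [1.0, 0.01, 0.006], [0.0, 0.481, -0.877]]
wrist_force: [0.8, -0.5, 0.5]
finger_gap: 0.0498
grip_force: 0.0
```

```bash
python3 - <<'E'
from h import *
print(manip.sense()["qpos"])
E
```

```text
[-26.69800155  -2.15791715  23.95301803 138.14502191   6.73694846
  15.19356665  -7.90584663]
```

Call:
move_arm --pt "0.05 0 0 0 -0.3 1 3.2" --pt "0.1 0 0 0 -0.3 2 3.2" --pt "0.1 0 0 0 -0.3 4 3.2" --pt "0.1 0 0 0 -0.3 6 3.2" --pt "0.1 0 0 0 -0.3 8 3.2" --pt "0.1 0 0 0 -0.3 9 3.2" --pt "0.1 0 0 0 -0.3 9.6 3.2" --pt "0.1 0 0 0 -0.3 10.1 3.2" --pt "0.1 0 0 0 -0.3 10.1 3.2" --pt "0.1 0 0 0 -0.3 10.1 3.2"

```text
clock: 12.7
tool_pos: [0.5135, -0.0254, 0.0882]
eef_rot: [[-0.012, 0.92, 0.391], [1.0, 0.011, 0.005], [0.001, 0.391, -0.92]]
wrist_force: [0.9, 0.5, 0.8]
finger_gap: 0.0321
grip_force: 0.0
```

```bash
python3 - <<'E'
from h import *
w=grab("wrist");save(w[0],"w5.png");print(manip.sense()["qpos"],manip.sense()["wrist_force"])
E
```

```text
[-30.29002197  16.50537554  32.97393883 134.59124563 -48.49018471
  12.20930898  46.42990368] [-1.18807533  0.82469516  1.04602499]
```

View pics/w5.png

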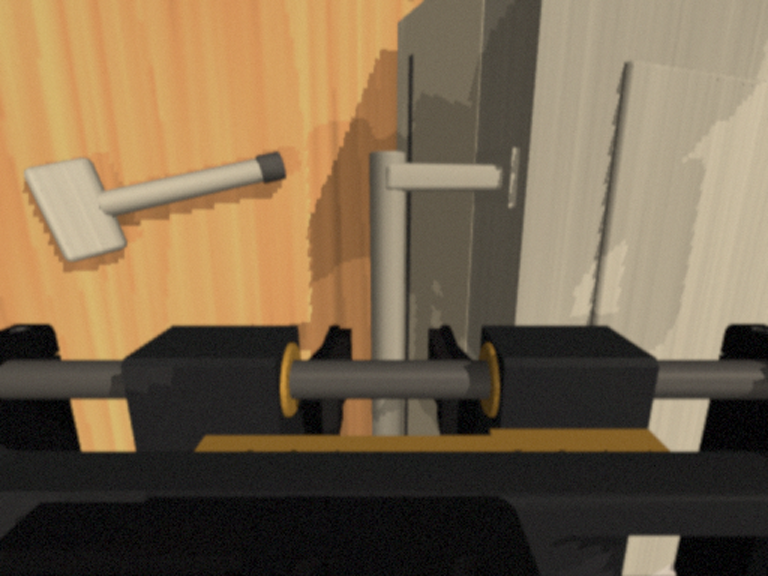

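The bar at column 389 sits centred between the fingers (330 and 450). Joint 6 is near its limit, so I'll reduce the tilt before closing.

Call:
move_arm --pt "0.05 0 0 0 -0.1 0 3.2" --pt "0.1 0 0 0 -0.2 0 3.2" --pt "0.15 0 0 0 -0.3 0 3.2" --pt "0.2 0 0 0 -0.4 0 3.2" --pt "0.2 0 0 0 -0.4 0 2.6" --pt "0.2 0 0 0 -0.4 0 2" --pt "0.2 0 0 0 -0.4 0 1.6" --pt "0.2 0 0 0 -0.4 0 1.3" --pt "0.2 0 0 0 -0.4 0 0.8" --pt "0.2 0 0 0 -0.4 0 0.8" --pt "0.2 0 0 0 -0.4 0 0.8" --pt "0.2 0 0 0 -0.4 0 0.8"

```text
clock: 14.25
tool_pos: [0.509, -0.0256, 0.0859]
eef_rot: [[-0.012, 0.98, 0.199], [1.0, 0.012, 0.002], [0.0, 0.199, -0.98]]
wrist_force: [0.2, -0.8, -0.3]
finger_gap: 0.0106
grip_force: 30.0
```

```bash
python3 - <<'E'
from h import *
s=manip.sense();print(s["qpos"],s["tool_pos"],s["wrist_force"])
g=np.array(s["tool_pos"])-.019*np.array(s["eef_rot"])[:,2];print("grasp",g)
E
```

```text
[-39.93137891  22.41672745  46.88479247 127.64317946 -36.04604029
  29.61685167  34.30410468] [ 0.50899515 -0.02564389  0.08588371] [ 0.24536624 -0.84799238 -0.30341433]
grasp [ 0.50522182 -0.02569025  0.1045052 ]
```

```bash
cat > lid.py <<'E'
from h import *
# rows for moving lid from q0 (present) through qs, rigid tool rotation about hinge
def rows(q0,qs,k=1.0):
    s=manip.sense();Rt=np.array(s["eef_rot"]);g=np.array(s["tool_pos"])-.019*Rt[:,2]
    B=lambda q:np.array([-(.273*np.cos(q)-.008*np.sin(q)),0,.273*np.sin(q)+.008*np.cos(q)])
    for q in qs:
        a=k*(q-q0);Ry=cv2.Rodrigues(np.array([0,a,0.]))[0]
        p=g+B(q)-B(q0)+.019*Ry@Rt[:,2]
        d=Rt.T@(p-np.array(s["tool_pos"]));rv=Rt.T@np.array([0,a,0])
        print([round(x,2) for x in rv]+[round(x*100,1) for x in d]+[.8],"q",round(q,2))
E
python3 - <<'E'
from lid import *
rows(0,np.arange(.04,.49,.04))
E
```

```text
[np.float64(0.04), np.float64(0.0), np.float64(0.0), np.float64(0.0), np.float64(0.2), np.float64(-1.1), 0.8] q 0.04
[np.float64(0.08), np.float64(0.0), np.float64(0.0), np.float64(0.0), np.float64(0.4), np.float64(-2.1), 0.8] q 0.08
[np.float64(0.12), np.float64(0.0), np.float64(0.0), np.float64(-0.0), np.float64(0.7), np.float64(-3.2), 0.8] q 0.12
[np.float64(0.16), np.float64(0.0), np.float64(0.0), np.float64(-0.0), np.float64(1.0), np.float64(-4.2), 0.8] q 0.16
[np.float64(0.2), np.float64(0.0), np.float64(0.0), np.float64(-0.0), np.float64(1.4), np.float64(-5.2), 0.8] q 0.2
[np.float64(0.24), np.float64(0.0), np.float64(0.0), np.float64(-0.0), np.float64(1.8), np.float64(-6.2), 0.8] q 0.24
[np.float64(0.28), np.float64(0.0), np.float64(0.0), np.float64(-0.0), np.float64(2.2), np.float64(-7.2), 0.8] q 0.28
[np.float64(0.32), np.float64(0.0), np.float64(0.0), np.float64(-0.0), np.float64(2.7), np.float64(-8.1), 0.8] q 0.32
[np.float64(0.36), np.float64(0.0), np.float64(0.0), np.float64(-0.0), np.float64(3.2), np.float64(-9.1), 0.8] q 0.36
[np.float64(0.4), np.float64(0.0), np.float64(0.0), np.float64(-0.0), np.float64(3.8), np.float64(-10.0), 0.8] q 0.4
[np.float64(0.44), np.float64(0.01), np.float64(0.0), np.float64(-0.0), np.float64(4.4), np.float64(-10.9), 0.8] q 0.44
[np.float64(0.48), np.float64(0.01), np.float64(0.0), np.float64(-0.0), np.float64(5.0), np.float64(-11.8), 0.8] q 0.48
```

Call:
move_arm --pt "0.04 0 0 0 0.2 -1.1 0.8" --pt "0.08 0 0 0 0.4 -2.1 0.8" --pt "0.12 0 0 0 0.7 -3.2 0.8" --pt "0.16 0 0 0 1.0 -4.2 0.8" --pt "0.2 0 0 0 1.4 -5.2 0.8" --pt "0.24 0 0 0 1.8 -6.2 0.8" --pt "0.28 0 0 0 2.2 -7.2 0.8" --pt "0.32 0 0 0 2.7 -8.1 0.8" --pt "0.36 0 0 0 3.2 -9.1 0.8" --pt "0.4 0 0 0 3.8 -10.0 0.8" --pt "0.4 0 0 0 3.8 -10.0 0.8" --pt "0.4 0 0 0 3.8 -10.0 0.8"

```text
clock: 15.75
tool_pos: [0.525, -0.0255, 0.1908]
eef_rot: [[-0.011, 0.979, -0.201], [1.0, 0.011, -0.002], [0.0, -0.201, -0.979]]
wrist_force: [-4.6, -0.0, -0.4]
finger_gap: 0.0109
grip_force: 30.0
```

```bash
python3 - <<'E'
from lid import *
s=manip.sense();print(s["qpos"],s["tool_pos"],s["wrist_force"],s["wrist_torque"],s["finger_gap"])
g=np.array(s["tool_pos"])-.019*np.array(s["eef_rot"])[:,2];print("grasp",g,"clock",s["clock"])
t=grab("scene");save(t[0],"s2.png")
rows(.4,[.44,.48,.52,.56,.6,.64,.68,.72,.76,.8,.84,.88])
E
```

```text
[-40.80661367  28.91006881  54.52403523 104.61744154 -21.79513025
  71.15758534  22.6278927 ] [ 0.5249944  -0.02551191  0.19075581] [-4.56192141 -0.01127068 -0.41545777] [-0.15875285  0.67045964 -0.01174663] 0.010903202422877801
grasp [ 0.52882196 -0.02547138  0.20936624] clock 15.75
[np.float64(0.04), np.float64(0.0), np.float64(-0.0), np.float64(-0.0), np.float64(0.2), np.float64(-1.1), 0.8] q 0.44
[np.float64(0.08), np.float64(0.0), np.float64(-0.0), np.float64(-0.0), np.float64(0.4), np.float64(-2.1), 0.8] q 0.48
[np.float64(0.12), np.float64(0.0), np.float64(-0.0), np.float64(-0.0), np.float64(0.7), np.float64(-3.2), 0.8] q 0.52
[np.float64(0.16), np.float64(0.0), np.float64(-0.0), np.float64(-0.0), np.float64(1.0), np.float64(-4.2), 0.8] q 0.56
[np.float64(0.2), np.float64(0.0), np.float64(-0.0), np.float64(-0.0), np.float64(1.4), np.float64(-5.2), 0.8] q 0.6
[np.float64(0.24), np.float64(0.0), np.float64(-0.0), np.float64(-0.0), np.float64(1.8), np.float64(-6.2), 0.8] q 0.64
[np.float64(0.28), np.float64(0.0), np.float64(-0.0), np.float64(-0.0), np.float64(2.2), np.float64(-7.2), 0.8] q 0.68
[np.float64(0.32), np.float64(0.0), np.float64(-0.0), np.float64(-0.0), np.float64(2.7), np.float64(-8.2), 0.8] q 0.72
[np.float64(0.36), np.float64(0.0), np.float64(-0.0), np.float64(-0.1), np.float64(3.2), np.float64(-9.1), 0.8] q 0.76
[np.float64(0.4), np.float64(0.0), np.float64(-0.0), np.float64(-0.1), np.float64(3.8), np.float64(-10.0), 0.8] q 0.8
[np.float64(0.44), np.float64(0.01), np.float64(-0.0), np.float64(-0.1), np.float64(4.3), np.float64(-10.9), 0.8] q 0.84
[np.float64(0.48), np.float64(0.01), np.float64(-0.0), np.float64(-0.1), np.float64(5.0), np.float64(-11.8), 0.8] q 0.88
```

View pics/s2.png

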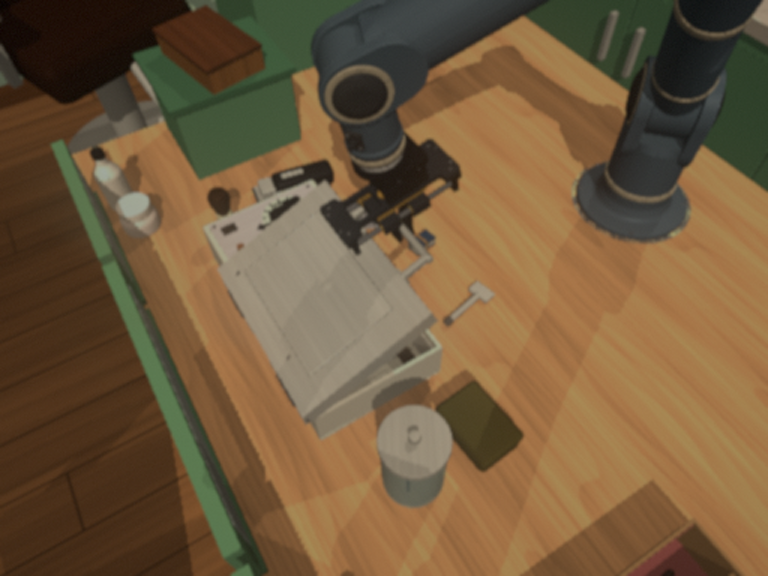

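The lid is held and open to about 0.4 rad. I'm continuing past the balance point, slowly.

Call:
move_arm --pt "0.04 0 0 0 0.2 -1.1 0.8" --pt "0.08 0 0 0 0.4 -2.1 0.8" --pt "0.12 0 0 0 0.7 -3.2 0.8" --pt "0.16 0 0 0 1.0 -4.2 0.8" --pt "0.2 0 0 0 1.3 -5.2 0.8" --pt "0.24 0 0 0 1.7 -6.2 0.8" --pt "0.28 0 0 0 2.1 -7.2 0.8" --pt "0.32 0 0 0 2.6 -8.2 0.8" --pt "0.36 0 0 0 3.1 -9.1 0.8" --pt "0.4 0 0 0 3.7 -10.0 0.8" --pt "0.44 0 0 0 4.2 -10.9 0.8" --pt "0.44 0 0 0 4.2 -10.9 0.8"

```text
clock: 17.3
tool_pos: [0.5897, -0.0249, 0.2906]
eef_rot: [[-0.012, 0.802, -0.597], [1.0, 0.01, -0.008], [-0.001, -0.597, -0.802]]
wrist_force: [-3.2, 0.1, 4.0]
finger_gap: 0.011
grip_force: 30.0
```

```bash
python3 - <<'E'
from lid import *
s=manip.sense();print(s["qpos"],s["wrist_force"],s["wrist_torque"],s["finger_gap"])
g=np.array(s["tool_pos"])-.019*np.array(s["eef_rot"])[:,2];print("grasp",g)
for o in(0,.0015):
  print("q",np.arctan2(g[2]+o-.098,.778-g[0])-np.arctan2(.008,.273))
rows(.84,[.89,.86,.82,.78,.74,.715])
E
```

```text
[-27.27964909  44.11191221  49.68470828  72.6597714  -19.21022037
 111.6416904   22.76112857] [-3.19747264  0.08601665  3.97390499] [-0.02734264  0.3011064  -0.00599908] 0.011010219944132581
grasp [ 0.60103999 -0.02470549  0.30584678]
q 0.8361964734300905
q 0.8397438460741449
[np.float64(0.05), np.float64(0.0), np.float64(-0.0), np.float64(-0.0), np.float64(0.2), np.float64(-1.3), 0.8] q 0.89
[np.float64(0.02), np.float64(0.0), np.float64(-0.0), np.float64(-0.0), np.float64(0.1), np.float64(-0.5), 0.8] q 0.86
[np.float64(-0.02), np.float64(-0.0), np.float64(0.0), np.float64(0.0), np.float64(-0.1), np.float64(0.5), 0.8] q 0.82
[np.float64(-0.06), np.float64(-0.0), np.float64(0.0), np.float64(0.0), np.float64(-0.2), np.float64(1.6), 0.8] q 0.78
[np.float64(-0.1), np.float64(-0.0), np.float64(0.0), np.float64(0.0), np.float64(-0.3), np.float64(2.7), 0.8] q 0.74
[np.float64(-0.12), np.float64(-0.0), np.float64(0.0), np.float64(0.0), np.float64(-0.3), np.float64(3.3), 0.8] q 0.71
```

The lid is now at about 0.84 rad. I'll raise it slightly more for margin, then bring it back to about 0.715.

Call:
move_arm --pt "-0.03 0 0 0 0.2 -0.5 0.8" --pt "-0.05 0 0 0 0.3 -0.9 0.8" --pt "-0.05 0 0 0 0.3 -0.9 0.8" --pt "-0.05 0 0 0 0.2 -0.5 0.8" --pt "-0.05 0 0 0 0.1 0 0.8" --pt "-0.05 0 0 0 0 0.7 0.8" --pt "-0.07 0 0 0 -0.1 1.4 0.8" --pt "-0.09 0 0 0 -0.2 2.1 0.8" --pt "-0.11 0 0 0 -0.3 2.8 0.8" --pt "-0.12 0 0 0 -0.3 3.3 0.8" --pt "-0.12 0 0 0 -0.3 3.3 0.8" --pt "-0.12 0 0 0 -0.3 3.3 0.8"

```text
clock: 18.8
tool_pos: [0.5669, -0.0251, 0.2654]
eef_rot: [[-0.012, 0.867, -0.497], [1.0, 0.01, -0.006], [-0.0, -0.498, -0.867]]
wrist_force: [-4.2, -2.2, 3.6]
finger_gap: 0.011
grip_force: 30.1
```

```bash
python3 - <<'E'
from lid import *
s=manip.sense();print(s["qpos"],s["wrist_force"],s["wrist_torque"],s["finger_gap"],s["qd"])
g=np.array(s["tool_pos"])-.019*np.array(s["eef_rot"])[:,2];print("grasp",g)
for o in(0,.0015):
  print("q",np.arctan2(g[2]+o-.098,.778-g[0])-np.arctan2(.008,.273))
t=grab("scene");cv2.imwrite("pics/s3.png",cv2.resize(t[0]["img"][60:330,100:400,::-1],None,fx=2.2,fy=2.2,interpolation=2))
E
```

```text
[-31.35613034  39.29891732  51.0907803   82.31848546 -19.56921574
 100.70530362  22.38785581] [-4.19738722 -2.23653927  3.63382703] [-0.51823746  0.49765717  0.27667544] 0.010956437032472016 [ 0.12991567  0.18635776 -0.08288907 -0.20922759 -0.07200825  0.30724172
  0.11752541]
grasp [ 0.57639998 -0.02494697  0.28191077]
q 0.7102494355891632
q 0.7142953532933733
```

View pics/s3.png

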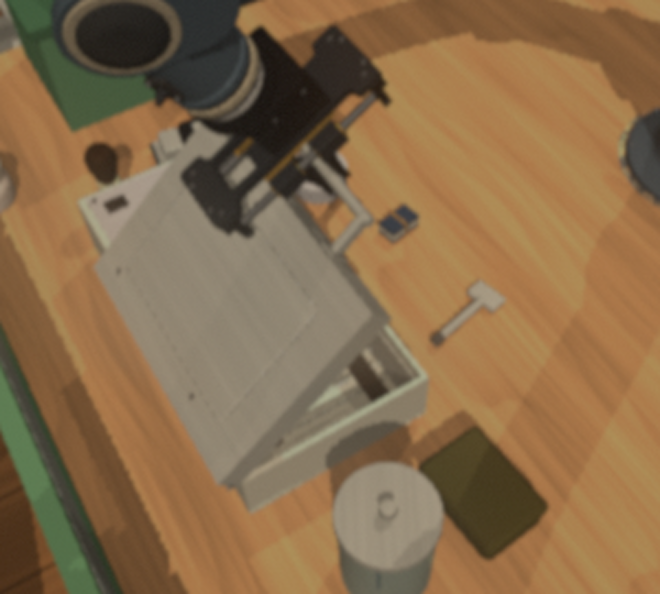

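The picture shows the lid half open with the bar in the fingers, and the other things where they were. The lid is at 0.71 rad, 5° below balance. I'll let it settle, then hand in.

Call:
move_arm --pt "0 0 0 0 0 0 0.8" --pt "0 0 0 0 0 0 0.8" --pt "0 0 0 0 0 0 0.8" --pt "0 0 0 0 0 0 0.8"

```text
clock: 19.35
tool_pos: [0.5669, -0.0251, 0.2654]
eef_rot: [[-0.012, 0.867, -0.498], [1.0, 0.01, -0.006], [-0.0, -0.498, -0.867]]
wrist_force: [-4.1, -1.7, 4.7]
finger_gap: 0.0108
grip_force: 30.1
```

```bash
python3 -c "
from plant import manip
print(manip.sense()['tool_pos'],manip.sense()['grip_force']);print(manip.hand_in())"
```

```text
[ 0.56694996 -0.02509259  0.26543935] 30.05556955933571
the job is handed in; nothing more can be done
None
```

The job is handed in: the timer pointer is within about 1° of zero by the camera, and the lid went past its balance point to at least 0.84 rad. It is now held still by its bar at about 0.71 rad, 5° below that point, with nothing else on the counter touched.

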